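Open the centre gauge by one notch

ROBOT

A 6-joint arm with a two-finger parallel gripper is mounted at the origin on the work surface. World frame = base frame: x ahead of the robot, y to its left, z up, the work surface at z = 0. Lengths are in m, angles in rad, forces in N, time in s.
With the tool pointing down it reaches from about 0.25 to 0.8 m from the base axis. Payload 8.5 kg.
Tool frame: the origin (TCP) lies on the centre line of the jaws, within the pads' length; the fingertips stand tips_ahead ahead of it and the grasp point (between the pads) lies 6 mm ahead of it (tips_ahead is the distance from the TCP to the fingertips, in m); z points along the fingers, y is the line along which they close (so a half turn about z gives the same grasp; the last joint's range is limited). The gripper opens to 85 mm and grips with 20 to 120 N. Pads are 22 mm wide; open, the fingers measure 114 mm over their backs; the gripper's body (76 mm by 85 mm) begins 54 mm behind the grasp point. The pads swing forward as they close: fully open they stand 13 mm farther back than shut.
Start: joints at [1.271, 0.238, -0.013, 1.319, 0, 1.571], TCP at [0.155, 0.502, 0.256] pointing down, gripper open.
Joint ranges: [-2.66, 2.66], [-1.03, 1.9], [-1.14, 1.46], [-1.82, 2.27], [-1.45, 1.34], [-3.14, 3.14]. Speed limits (rad/s): [2.22, 2.22, 2.79, 3.14, 3.14, 3.14].

INTERFACE

Orientations are given as a unit quaternion [x, y, z, w].
In Python, from bench import * gives the robot as it stands. The module is installed in compiled form; this text tells all that it offers.
- The arm moves only by the tool play_rows, never from a script. Its argument "deltas" is a list that holds one entry, the list of rows, each a list of 5 numbers: the closure, from 0 (fully open) to 1 (shut), then the shift along the tool's x, y, z in m, then the turn about the tool's z in degrees. A call has 1 to 5 rows; each row is the pose to reach, as a shift and turn from the pose commanded when the call began, along the tool's axes at that moment; what a row does not reach only later rows make up. A row lasts 1/12 s, in which the tool goes at most 41.7 mm and 7.16 degrees, less where a joint would pass 70% of its speed; a pose out of reach is approached as far as the arm can. A call with a gripper value outside its range is refused whole. The fingers move at their own pace and stop on an object; the grip force is fixed at half the most. Time passes only in rows, so rows that repeat a pose let the fingers close. It gives the time, the measured TCP pose, the force, the opening and the grip force at its end, in the units of the state.
- observe(): the state, without advancing time (a new reading comes with each control period).
- grab_frame(name): name is "side" or "top" or "wrist"; returns (picture, depth): 420x560x3 uint8, red, green, blue; 420x560 float32, m along the optical axis (not along the pixel's ray), 0 where there is no reading.
- camera_info(name): a dict with "vertical_fov" (degrees; the focal length in pixels is half the picture's height over the tangent of half this angle, whatever the lens; pixels are square), "cx", "cy" (the principal point, pixels), "T" (4x4, takes a point from camera to world coordinates). Camera axes: x right, y down, z forward; pixel columns grow to the right and rows downward; lengths in m; the calibration is good to about 2 mm. A picture is of the moment at which its call begins: read the wrist's pose just before it. camera_info takes no time and is no camera call; for the wrist camera it gives the pose at the moment of the call.
- sign_off(): hands the job in; it is judged then, once.
The state is a dict: "time_s": time; "joint_positions": joint angles; "joint_vel": joint speeds; "effort": joint torques, N m; "tool_pos": TCP position; "orientation": TCP orientation; "wrist_force": force on the tool from outside, world axes, zero at the start; "moment": the same for the moment, N m; "finger_gap": finger opening in m; "grip_force": force on a finger pad.
Only numpy, scipy, OpenCV 4.12 (cv2) and the standard library are available. Lean on these libraries where they do the work, as an engineer would, in place of code of your own. Each camera call takes 0.05 s, during which the arm holds its last target. There are 200 camera calls.

TASK

The next spindle is one notch longer. On the bench gauge with the two pointed centres, squeeze the latch tab of the sliding stop, slide the stop to the next notch away from the fixed head block (one notch only), and let go so that it latches there. Leave the stop of the flat-faced gauge where it is.

Things in the scene. Friction and masses are not known exactly. Their poses are not given: they have to be found in the camera images.
- stop_grip (a point): Grip of the sliding stop on the pointed gauge: black block 18 mm thick, 40 long, 26-78 above the bench, with a steel latch tab (30 long, 6 thick, 36-86 above bench) off one side. Point: 60 mm above bench. Axes: y = slide, away from head block; x = across; z up. Block's face at x = +12 mm; tab's outer face at x = -24 at rest, -12 squeezed. Pinch both across x from above (36 mm wide, 24 squeezed).
- stop (a joint): Its place in m, growing away from the grey head block (72 mm high) that ends the fixed 90 x 280 mm board; 22 mm thick cone on the stop (35 mm long) and one on the head point at each other. Notches at 0, 0.044, 0.088, 0.132, in a rack 24 mm high; starts at 0.044 (play 1.5 mm), next is 0.088. Locked unless the tab is squeezed, then slides with 1 N; let go within 15 mm of a notch, its spring draws it in.
- tab (a joint): How far the stop's latch tab is squeezed, in m: 0 = out (latched when in a notch), 0.012 = home against the block. Its spring needs 5 N at first, 9 N to go home; beyond about 0.010 the stop is free to slide. It springs back when let go. A squeeze of 15 to 30 N holds it home.
- other_stop (a joint): Place in m of the stop on the second gauge, on the other half of the bench: the same build and notches, but with flat steel faces on stop and head block instead of cones. Latched at 0.088; it must stay there.

How it is judged:
On the way:
1. the latch tab is squeezed in while the stop is still in its first notch (value of joint tab above 0.008 m and value of joint stop below 0.06 m), for 0.04 s.
At the end, for the whole second after the job is handed in: The stop of the pointed gauge rests in the next notch (joint 0.088 m, within 5 mm, which its latch ensures) with its tab sprung out (under 3 mm), and the stop of the flat-faced gauge is still in its notch (0.088 m, within 10 mm) (value of joint stop between 0.083 and 0.093 m and value of joint tab below 0.003 m and velocity of joint stop between -0.01 and 0.01 m/s and value of joint other_stop between 0.078 and 0.098 m); the robot touches nothing.
It fails at once if the stop of the flat-faced gauge is moved out of its notch (value of joint other_stop below 0.075 m or value of joint other_stop above 0.101 m).
It also fails if it takes over 32 s, if anything falls off the work surface, if the arm or the gripper's body presses on something with over 40 N, if the wrist force passes 120 N, or if a joint passes its speed limit or range.

## Working session

There is one attempt and no reset: what is moved stays moved. The work goes in short steps, Python scripts to look and compute and a tool call to move; the robot and the scene stay as the last step left them, time stands still between calls to the robot, and variables do not carry over. Pictures are saved under pics/ and viewed, at most 10 in all, crops included, and the job is handed in when it is done.

Besides the shell and the picture viewer there is one more tool, called in YAML: its name, and indented under it one key for each argument. play_rows: Moves the arm, as the interface text tells. Its arguments: {"type":"object","properties":{"deltas":{"type":"array"}},"required":["deltas"]}

```bash
mkdir -p pics; cat > h.py <<'E'
from bench import *
import numpy as np, cv2
def snap(n,f):
    ci=camera_info(n); p,d=grab_frame(n)
    cv2.imwrite(f'pics/{f}.png',p[:,:,::-1]); np.savez(f'{f}.npz',p=p,d=d,T=ci['T'],c=[ci['vertical_fov'],ci['cx'],ci['cy']])
def pt(f,u,v,z=None):
    a=np.load(f+'.npz'); fov,cx,cy=a['c']; d=a['d']; F=210/np.tan(np.radians(fov)/2); T=a['T']
    r=np.array([(u-cx)/F,(v-cy)/F,1.])
    if z is None: k=d[int(v),int(u)]
    else: k=(z-T[2,3])/(T[:3,:3]@r)[2]
    return T[:3,:3]@(r*k)+T[:3,3]
E
python3 - <<'E'
from h import *
snap('top','top1'); snap('side','side1')
s=observe(); print(s)
E
```

```text
{'time_s': 0.1, 'joint_positions': array([ 1.27097609e+00,  2.38736866e-01, -1.41741362e-02,  1.31915935e+00,
       -1.82545422e-06,  1.57082060e+00]), 'joint_vel': array([ 0.00106344, -0.0004579 ,  0.00175271, -0.0009657 ,  0.00070891,
       -0.00047777]), 'effort': array([ 9.72830749e-04, -5.39722967e+01,  3.46996987e+01,  1.33791825e-02,
        1.08126906e-04, -3.92218311e-07]), 'tool_pos': array([0.15496221, 0.50126811, 0.2557318 ]), 'orientation': array([ 1.49361227e-01,  9.88782493e-01, -6.30007335e-04, -9.42274794e-05]), 'wrist_force': array([0.49938967, 0.45519302, 1.01244643]), 'moment': array([ 0.01030883,  0.03513655, -0.00516423]), 'grip_force': 0.0, 'finger_gap': 0.08543050544057894}
```

View pics/top1.png

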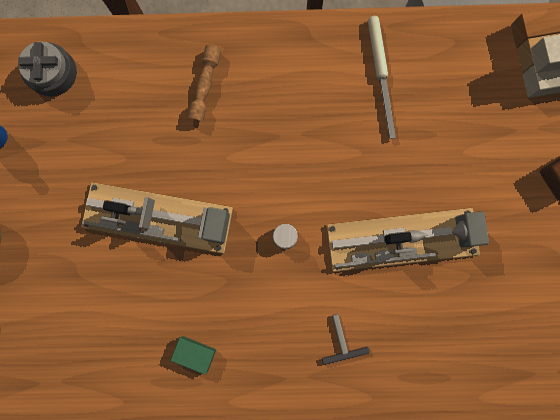

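View pics/side1.png

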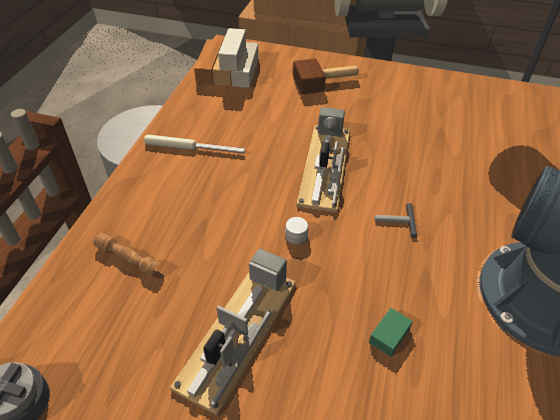

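The pointed gauge is the right one in the top view: its black grip is at about (400,238), the cone at (418,238) and the head at (475,230). The flat-faced gauge is on the left. I'll enlarge the right one.

```bash
python3 - <<'E'
from h import *
a=np.load('top1.npz'); p=a['p']
c=cv2.resize(p[200:280,315:495],None,fx=4.4,fy=4.4,interpolation=cv2.INTER_CUBIC); cv2.imwrite('pics/c1.png',c[:,:,::-1])
print(a['T'].round(3),a['c'])
for u,v in [(398,238),(405,238),(392,240),(475,230),(340,246),(420,320)]: print(u,v,pt('top1',u,v).round(4))
E
```

```text
[[-0.021 -0.993  0.113  0.439]
 [-1.     0.023  0.013 -0.011]
 [-0.015 -0.113 -0.994  0.992]
 [ 0.     0.     0.     1.   ]] [ 44.25886487 278.51534345 204.71282888]
398 238 [ 0.4795 -0.2091  0.0768]
405 238 [ 0.4793 -0.2216  0.0763]
392 240 [ 0.4762 -0.1985  0.0765]
475 230 [ 0.491  -0.3473  0.0707]
340 246 [ 0.4694 -0.1126  0.019 ]
420 320 [ 3.283e-01 -2.596e-01  2.000e-04]
```

View pics/c1.png

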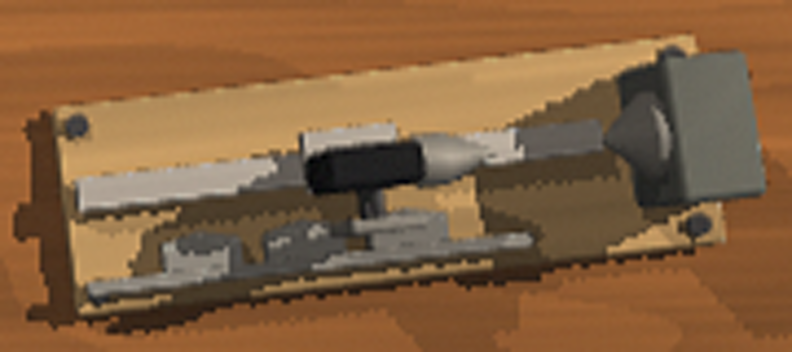

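```bash
cat >> h.py <<'E'
from scipy.spatial.transform import Rotation as R
def plan(g,yaxis):
    """g: target TCP world; yaxis: slide direction. jaw closing line (tool y) must lie across."""
    s=observe(); M=R.from_quat(s['orientation']).as_matrix()
    print('t',s['time_s'],'tcp',s['tool_pos'].round(4),'dtool',(M.T@(g-s['tool_pos'])).round(4))
    x=M.T@np.array([yaxis[1],-yaxis[0],0]); a=np.degrees(np.arctan2(x[1],x[0]))-90
    print('turn about tool z',(a+90)%180-90, 'J6',np.degrees(s['joint_positions'][[0,5]]))
    print('tool axes cols',M.round(3).tolist())
E
python3 - <<'E'
from h import *
f=lambda u,v,z:pt('top1',315+(u+.5)/4.4-.5,200+(v+.5)/4.4-.5,z)
B=[f(u,v,.078) for u,v in [(308,150),(420,140),(424,183),(312,192)]]
print(np.round(B,4)); c=np.mean(B,0)
E=[f(*q,.018) for q in [(55,112),(695,37),(75,315),(722,240)]]
print(np.round(E,4))
for i,j in [(0,1),(2,3)]:
  d=E[i]-E[j]; print(np.linalg.norm(d),np.degrees(np.arctan2(d[1],d[0])))
d=(E[0]-E[1])+(E[2]-E[3]); d/=np.linalg.norm(d); x=np.array([d[1],-d[0],0])
g=c-.003*x; print(c,g,d)
plan(np.array([g[0],g[1],.256]),d)
E
```

```text
[[ 0.4875 -0.1857  0.078 ]
 [ 0.4906 -0.2306  0.078 ]
 [ 0.4733 -0.2314  0.078 ]
 [ 0.4707 -0.1866  0.078 ]]
[[ 0.5093 -0.0898  0.018 ]
 [ 0.5355 -0.3646  0.018 ]
 [ 0.4229 -0.0955  0.018 ]
 [ 0.4487 -0.3705  0.018 ]]
0.27609299006173943 95.43444951408449
0.2762381580618639 95.3727590382551
[ 0.48052611 -0.20856577  0.078     ] [ 0.47753944 -0.20884828  0.078     ] [-0.0941708   0.99555606  0.        ]
t 0.1 tcp [0.155  0.5013 0.2557] dtool [-5.179e-01 -5.832e-01  5.000e-04]
turn about tool z 67.41659561657048 J6 [72.82156585 90.00139057]
tool axes cols [[-0.955, 0.295, -0.0], [0.295, 0.955, -0.001], [-0.0, -0.001, -1.0]]
```

play_rows:
  deltas:
    - [[0,-0.026,-0.029,0,0],[0,-0.052,-0.058,0,0],[0,-0.078,-0.087,0,0],[0,-0.104,-0.116,0,0],[0,-0.13,-0.146,0,0]]

```text
time_s: 0.52
tool_pos: [0.2362, 0.322, 0.256]
orientation: [0.149, 0.989, -0.0, -0.0]
wrist_force: [0.7, 0.8, 1.1]
finger_gap: 0.0853
grip_force: 0.0
```

play_rows:
  deltas:
    - [[0,-0.026,-0.029,0,0],[0,-0.052,-0.058,0,0],[0,-0.078,-0.087,0,0],[0,-0.104,-0.116,0,0],[0,-0.13,-0.146,0,0]]

```text
time_s: 0.93
tool_pos: [0.3173, 0.144, 0.2563]
orientation: [0.149, 0.989, 0.0, 0.0]
wrist_force: [1.3, -0.6, 0.4]
finger_gap: 0.0851
grip_force: 0.0
```

play_rows:
  deltas:
    - [[0,-0.026,-0.029,0,0],[0,-0.052,-0.058,0,0],[0,-0.078,-0.087,0,0],[0,-0.104,-0.116,0,0],[0,-0.13,-0.146,0,0]]

```text
time_s: 1.35
tool_pos: [0.3985, -0.0342, 0.2563]
orientation: [0.149, 0.989, 0.0, 0.0]
wrist_force: [1.8, 1.1, 0.4]
finger_gap: 0.0853
grip_force: 0.0
```

play_rows:
  deltas:
    - [[0,-0.026,-0.029,0,7],[0,-0.052,-0.058,0,14],[0,-0.078,-0.087,0,21],[0,-0.104,-0.116,0,28],[0,-0.13,-0.146,0,35]]

```text
time_s: 1.77
tool_pos: [0.4796, -0.212, 0.256]
orientation: [0.443, 0.897, -0.0, -0.0]
wrist_force: [0.9, 0.1, 0.0]
finger_gap: 0.0851
grip_force: 0.0
```

play_rows:
  deltas:
    - [[0,0,0,0,7],[0,0,0,0,14],[0,0,0,0,21],[0,0,0,0,28],[0,0,0,0,32.4]]

```text
time_s: 2.18
tool_pos: [0.4792, -0.2101, 0.2558]
orientation: [0.675, 0.737, -0.0, -0.0]
wrist_force: [0.1, 0.2, -0.4]
finger_gap: 0.0853
grip_force: 0.0
```

```bash
python3 - <<'E'
from h import *
plan(np.array([.4775,-.2088,.256]),np.array([-.0942,.9956,0]))
snap('wrist','w1'); snap('top','top2')
E
```

```text
t 2.1833 tcp [ 0.4792 -0.2101  0.2558] dtool [ 0.0014 -0.0015 -0.0002]
turn about tool z -0.384258953678966 J6 [-23.67362294  61.30560184]
tool axes cols [[-0.088, 0.996, -0.001], [0.996, 0.088, 0.0], [0.0, -0.001, -1.0]]
```

View pics/w1.png

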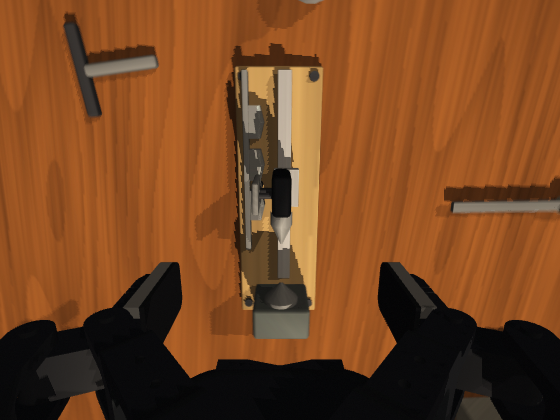

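The wrist view shows the gauge lined up with the tool. The black block spans about (272–292, 168–218), and the tab is to its left at about (255,198). I'll enlarge it.

```bash
python3 - <<'E'
from h import *
a=np.load('w1.npz'); p=a['p']
c=cv2.resize(p[150:250,230:330],None,fx=6,fy=6,interpolation=cv2.INTER_CUBIC); c=np.clip(c.astype(float)*1.6,0,255).astype(np.uint8);cv2.imwrite('pics/c2.png',c[:,:,::-1])
d=a['d']; 
for v in (180,195,200,205): print(v,[round(float(pt('w1',u,v)[2]),3) for u in range(245,302,2)])
E
```

```text
180 [0.023, 0.023, 0.022, 0.021, 0.067, 0.069, 0.068, 0.06, 0.01, 0.01, 0.011, 0.01, 0.01, 0.011, 0.077, 0.076, 0.076, 0.076, 0.076, 0.077, 0.077, 0.076, 0.077, 0.035, 0.034, 0.035, 0.035, 0.011, 0.01]
195 [0.022, 0.023, 0.022, 0.083, 0.086, 0.085, 0.083, 0.071, 0.072, 0.072, 0.072, 0.071, 0.071, 0.072, 0.076, 0.075, 0.077, 0.077, 0.078, 0.076, 0.076, 0.077, 0.076, 0.035, 0.036, 0.034, 0.035, 0.01, 0.01]
200 [0.021, 0.023, 0.023, 0.022, 0.085, 0.084, 0.085, 0.066, 0.024, 0.022, 0.011, 0.01, 0.011, 0.011, 0.076, 0.075, 0.075, 0.078, 0.078, 0.077, 0.077, 0.077, 0.076, 0.034, 0.035, 0.035, 0.035, 0.012, 0.011]
205 [0.023, 0.023, 0.022, 0.022, 0.085, 0.084, 0.085, 0.067, 0.023, 0.023, 0.011, 0.011, 0.011, 0.01, 0.075, 0.075, 0.077, 0.076, 0.076, 0.077, 0.076, 0.077, 0.076, 0.034, 0.034, 0.035, 0.034, 0.01, 0.011]
```

View pics/c2.png

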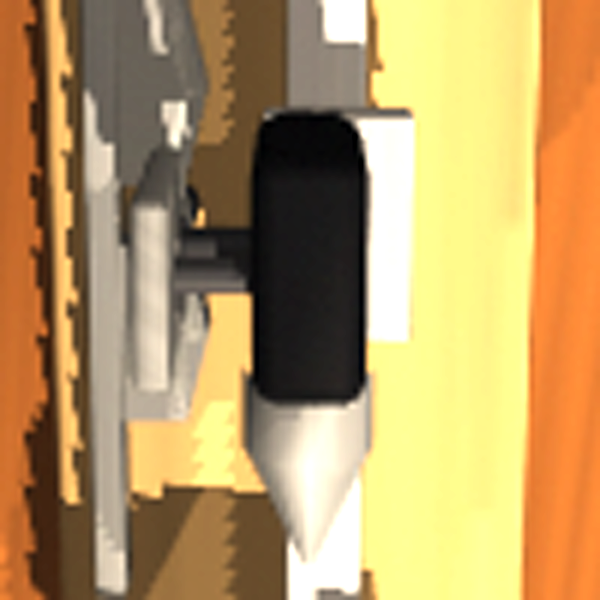

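The block's top runs from crop x 253 to 367 and y 115 to 402. The tab's top runs from x 133 to 167 and y 203 to 391.

```bash
python3 - <<'E'
from h import *
f=lambda u,v,z:pt('w1',230+(u+.5)/6-.5,150+(v+.5)/6-.5,z)
s=observe(); M=R.from_quat(s['orientation']).as_matrix(); t=lambda P:(M.T@(P-s['tool_pos'])).round(4)
for n,q in dict(blkR=(367,260,.077),blkL=(253,260,.077),tabOut=(133,300,.085),tabIn=(167,300,.085),tabTop=(150,203,.085),tabBot=(150,391,.085),blkTop=(310,120,.077),blkBot=(310,402,.077)).items(): print(n,f(*q).round(4),'tool',t(f(*q)))
# edge angle of block's right edge from depth points
d=[f(*q,.010) for q in [(540,20),(523,590)]]; e=d[0]-d[1]; print(np.degrees(np.arctan2(e[1],e[0])))
a=np.load('w1.npz'); 
m=[pt('w1',u,v) for u in range(225,335) for v in range(60,310)]; m=np.array(m); P=m[(m[:,2]<.016)&(m[:,2]>.006)][:,:2].astype(np.float32)
print(cv2.minAreaRect(P)); plan(np.array([.4775,-.2088,.256]),np.array([-.0942,.9956,0]))
Q=m[(m[:,2]>.073)&(m[:,2]<.08)]; Q=Q[(abs(Q[:,1]+.2085)<.03)]; print(cv2.minAreaRect(Q[:,:2].astype(np.float32)))
E
```

```text
blkR [ 0.4898 -0.2078  0.077 ] tool [0.0011 0.0109 0.179 ]
blkL [ 0.4726 -0.2094  0.077 ] tool [ 0.0012 -0.0064  0.179 ]
tabOut [ 0.4554 -0.2152  0.085 ] tool [-0.003  -0.0241  0.171 ]
tabIn [ 0.4604 -0.2147  0.085 ] tool [-0.003 -0.019  0.171]
tabTop [ 0.4569 -0.2003  0.085 ] tool [ 0.0116 -0.0212  0.171 ]
tabBot [ 0.4588 -0.229   0.085 ] tool [-0.0171 -0.0219  0.171 ]
blkTop [ 0.4793 -0.1873  0.077 ] tool [0.0225 0.0023 0.179 ]
blkBot [ 0.4832 -0.231   0.077 ] tool [-0.0214  0.0022  0.179 ]
95.21446307969606
((0.48022690415382385, -0.2319965958595276), (0.09013357758522034, 0.27905115485191345), 5.276490688323975)
t 2.2833 tcp [ 0.4792 -0.21    0.256 ] dtool [ 0.0013 -0.0016 -0.    ]
turn about tool z -0.06089080542201941 J6 [-23.66011325  60.9957484 ]
tool axes cols [[-0.093, 0.996, -0.001], [0.996, 0.093, 0.0], [0.0, -0.001, -1.0]]
((0.4725229740142822, -0.2136283814907074), (0.03439286723732948, 0.04001425579190254), 5.568214416503906)
```

play_rows:
  deltas:
    - [[0,0,-0.0006,0.03,0],[0,0,-0.0006,0.06,0],[0,0,-0.0006,0.09,0],[0,0,-0.0006,0.12,0],[0,0,-0.0006,0.14,0]]

```text
time_s: 2.7
tool_pos: [0.4776, -0.2095, 0.1137]
orientation: [0.672, 0.741, -0.0, -0.001]
wrist_force: [0.2, -0.2, -0.5]
finger_gap: 0.0853
grip_force: 0.0
```

play_rows:
  deltas:
    - [[0,0,0,0.01,0],[0,0,0,0.02,0],[0,0,0,0.035,0],[0,0,0,0.05,0],[0,0,0,0.05,0]]

```text
time_s: 3.12
tool_pos: [0.4781, -0.2097, 0.0648]
orientation: [0.672, 0.74, -0.0, -0.001]
wrist_force: [0.5, -0.1, -0.1]
finger_gap: 0.0857
grip_force: 0.0
```

play_rows:
  deltas:
    - [[0.3,0,0,0,0],[0.4,0,0,0,0],[0.4,0,0,0,0]]

```text
time_s: 3.37
tool_pos: [0.4796, -0.2104, 0.0676]
orientation: [0.673, 0.74, 0.0, 0.001]
wrist_force: [-0.7, -0.2, 0.8]
finger_gap: 0.0524
grip_force: 0.7
```

```bash
python3 - <<'E'
from h import *
snap('wrist','w2'); s=observe(); print(s['tool_pos'],s['finger_gap'],s['wrist_force'],s['grip_force'])
E
```

```text
[ 0.47907749 -0.21037364  0.06744124] 0.05129546925476149 [-0.90955238 -1.36004933  0.76607895] 0.25043321773409843
```

View pics/w2.png

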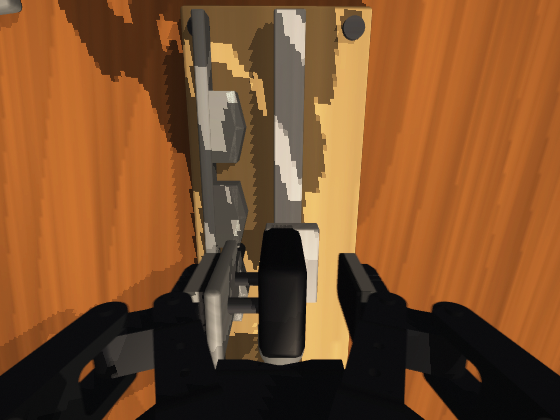

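The pads straddle the tab (left, touching) and the block (right, about 12 mm clear). I'll close further.

play_rows:
  deltas:
    - [[0.5,0,0,0,0],[0.6,0,0,0,0],[0.7,0,0,0,0],[0.74,0,0,0,0],[0.74,0,0,0,0]]

```text
time_s: 3.83
tool_pos: [0.4778, -0.2102, 0.067]
orientation: [0.673, 0.74, -0.001, -0.0]
wrist_force: [-4.5, 0.0, 6.5]
finger_gap: 0.023
grip_force: 34.6
```

play_rows:
  deltas:
    - [[0.76,0,0,0,0],[0.76,0,0,0,0],[0.76,0,0,0,0]]

```text
time_s: 4.08
tool_pos: [0.4779, -0.2102, 0.0671]
orientation: [0.673, 0.74, -0.001, -0.0]
wrist_force: [-4.2, -0.6, 7.7]
finger_gap: 0.0222
grip_force: 58.9
```

play_rows:
  deltas:
    - [[0.75,0.006,0,0,0],[0.75,0.014,0,0,0],[0.75,0.022,0,0,0],[0.75,0.03,0,0,0],[0.75,0.036,0,0,0]]

```text
time_s: 4.5
tool_pos: [0.4746, -0.174, 0.0671]
orientation: [0.673, 0.74, -0.001, -0.0]
wrist_force: [-3.2, -0.8, 7.9]
finger_gap: 0.0223
grip_force: 59.3
```

play_rows:
  deltas:
    - [[0.75,0.004,0,0,0],[0.75,0.008,0,0,0],[0.75,0.008,0,0,0],[0.75,0.008,0,0,0]]

```text
time_s: 4.83
tool_pos: [0.4739, -0.1661, 0.0671]
orientation: [0.673, 0.74, -0.001, -0.0]
wrist_force: [-4.0, 0.1, 7.7]
finger_gap: 0.0224
grip_force: 59.3
```

```bash
python3 - <<'E'
from h import *
snap('wrist','w3'); s=observe(); print(s['tool_pos'],s['finger_gap'],s['wrist_force'],s['grip_force'])
E
```

```text
[ 0.47391516 -0.16618308  0.067091  ] 0.022339152835769056 [-3.05461829  0.56915768  8.78083055] 59.35228228569031
```

View pics/w3.png

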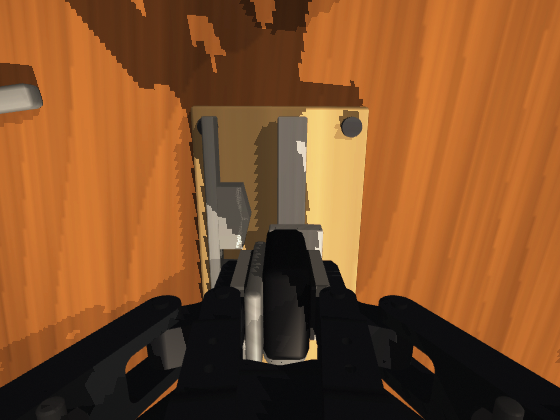

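The block is still in the same place between the pads, and the TCP has moved 44 mm along the slide. Now I'll open and retreat upward.

play_rows:
  deltas:
    - [[0.6,0,0,0,0],[0.4,0,0,0,0],[0.2,0,0,0,0],[0,0,0,0,0],[0,0,0,0,0]]

```text
time_s: 5.3
tool_pos: [0.4753, -0.1664, 0.0668]
orientation: [0.673, 0.74, 0.0, 0.001]
wrist_force: [1.4, 0.6, -0.6]
finger_gap: 0.0801
grip_force: 0.0
```

play_rows:
  deltas:
    - [[0,0,0,0,0],[0,0,0,-0.01,0],[0,0,0,-0.03,0],[0,0,0,-0.06,0],[0,0,0,-0.09,0]]

```text
time_s: 5.72
tool_pos: [0.4742, -0.1661, 0.1571]
orientation: [0.673, 0.74, -0.0, -0.001]
wrist_force: [1.2, -1.0, -0.6]
finger_gap: 0.0854
grip_force: 0.0
```

play_rows:
  deltas:
    - [[0,0,0,-0.03,0],[0,0,0,-0.06,0],[0,0,0,-0.09,0],[0,0,0,-0.1,0],[0,0,0,-0.1,0]]

```text
time_s: 6.13
tool_pos: [0.476, -0.1667, 0.2592]
orientation: [0.673, 0.74, 0.001, 0.003]
wrist_force: [0.0, -1.0, -0.2]
finger_gap: 0.0852
grip_force: 0.0
```

```bash
python3 - <<'E'
from h import *
snap('wrist','w4'); a=np.load('w4.npz'); s=observe(); print(s['tool_pos'],s['finger_gap'])
m=np.array([[pt('w4',u,v) for u in range(225,340)] for v in range(60,320)]).reshape(-1,3)
d=np.array([-.0942,.9956]);x=np.array([.9956,.0942]); o=np.array([.4775,-.2088])
for lo,hi in ((.074,.08),(.082,.09)):
  q=m[(m[:,2]>lo)&(m[:,2]<hi)][:,:2]-o; print(np.percentile(q@d,[1,50,99]).round(4),np.percentile(q@x,[1,50,99]).round(4))
c=cv2.resize(a['p'][120:290,215:345],None,fx=3.5,fy=3.5,interpolation=cv2.INTER_CUBIC);cv2.imwrite('pics/c4.png',c[:,:,::-1])
E
```

```text
[ 0.47525751 -0.16641189  0.25705339] 0.0854465538950956
[0.0216 0.0416 0.059 ] [-0.0174  0.0037  0.0121]
[0.0258 0.0407 0.0544] [-0.0232 -0.0201 -0.0173]
```

View pics/c4.png

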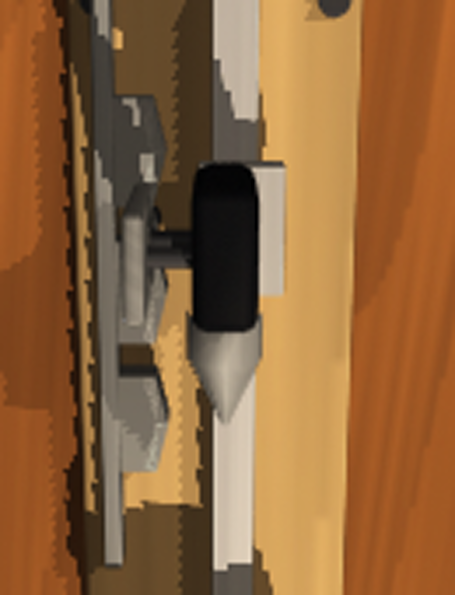

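The stop has moved about 44 mm. The tab is back out at x = -23 mm, and its nose sits in the next notch. Handing in.

```bash
python3 -c "
from bench import *
print(sign_off())"
```

```text
the job is handed in; nothing more can be done
None
```

The pointed gauge's stop was moved one notch away from the head block (about 44 mm by camera) and its tab sprang back out; the flat-faced gauge was never approached, and the job is handed in, with no verdict returned.

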